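Change over the battery packs on the hand-blender chargers

ROBOT

A 6-joint arm with a two-finger parallel gripper is mounted at the origin on a cart in front of the work surface, level with it; the furniture and walls round the work are solid. World frame = base frame: x ahead of the robot, y to its left, z up, the work surface at z = 0. Lengths are in mm, angles in rad, forces in N, time in s.
With the tool pointing down it reaches from about 275 to 1000 mm from the base axis. Payload 8.4 kg.
Tool frame: the origin (TCP) lies between the finger pads; the fingertips stand r.tips_ahead ahead of it and the grasp point (between the pads) lies 6 mm ahead of it (r.tips_ahead is the distance from the TCP to the fingertips, in mm); z points along the fingers, y is the line along which they close (so a half turn about z gives the same grasp; the last joint's range is limited). The gripper opens to 85 mm and grips with 20 to 120 N. Pads are 22 mm wide; open, the fingers measure 114 mm over their backs; the gripper's body (76 mm by 85 mm) begins 54 mm behind the grasp point. The pads swing forward as they close: fully open they stand 13 mm farther back than shut.
Start: joints at [1.309, 0.353, 1.633, -0, 1.155, -0.002], TCP at [160.553, 604.029, 232.281] pointing down, gripper open.
Joint ranges: [-2.63, 2.63], [-0.92, 2.1], [0.06, 2.66], [-1.3, 4.44], [0, 2.69], [-3.02, 3.02]. Speed limits (rad/s): [2.22, 2.22, 2.79, 3.14, 3.14, 3.14].

INTERFACE

Orientations are given as [roll, pitch, yaw] about the fixed x, y, z axes, in that order (R = Rz(yaw) Ry(pitch) Rx(roll)).
In Python, from rig import r gives the robot as it stands.
- The arm moves only by the tool carry_out, never from a script. Its arguments are lists of equal length, an entry for each row: "delta_pos": the shift along the tool's x, y, z in m, a list of three; "rot": the turn, a rotation vector about the tool's x, y, z in degrees, a list of three. A call has 1 to 8 rows; each row is the pose to reach, as a shift and turn from the pose commanded when the call began, along the tool's axes at that moment; what a row does not reach only later rows make up. A row lasts 1/8 s, in which the tool goes at most 62.5 mm and 10.7 degrees, less where a joint would pass 70% of its speed; a pose out of reach is approached as far as the arm can. A call with a gripper value outside its range is refused whole. "claw" is the finger opening in m, from 0 to 0.0854, set as the call begins (left out, the last holds). The fingers move at their own pace and stop on an object; "grip_force" is the grip in N (left out, the last holds). Time passes only in rows, so rows that repeat a pose let the fingers close. It gives the time, the measured TCP pose, the force, the opening and the grip force at its end, in the units of the state.
- r.sense(): the state, without advancing time (a new reading comes with each control period).
- r.grab_frame(name): name is "side" or "top" or "wrist"; returns the picture (420x560x3 uint8, blue, green, red); there is no depth.
- r.camera_info(name): a dict with "fx", "fy", "cx", "cy" (pixels), "pose" (4x4, takes a point from camera to world coordinates); the wrist camera has in their place "hand_eye" (4x4, takes a point from camera to tool coordinates, whose origin is the TCP and whose axes are the flange's). Camera axes: x right, y down, z forward; pixel columns grow to the right and rows downward; lengths in mm; the calibration is good to about 2 mm. A picture is of the moment at which its call begins: read the wrist's pose just before it. camera_info takes no time and is no camera call.
- r.sign_off(): hands the job in; it is judged then, once.
Trained networks look in the newest picture that a camera, given by its name, has taken for a name from the list of things; names that differ only in an ending like _2 or _b are one class to them, and where a whole thing is asked for, a point or a joint stands for the part that bears it (a point fixed in the world has none). Each returns a list of dicts, best first, with "p" (0 to 1); they miss things now and then, are a little off and sometimes report something else, mostly with a low value. They report only what shows in the picture. A call takes as long as a camera call. They do not tell look-alikes from the thing itself.
- r.recognise(thing, camera): "box" ([left, top, right, bottom] in pixels, round what is visible of it).
- r.cut_out(thing, camera): "mask" (420x560 bool, what is visible of it) and "box" ([left, top, right, bottom] in pixels, round what is visible of it).
The state is a dict: "clock": time; "qpos": joint angles; "qvel": joint speeds; "joint_efforts": joint torques, N m; "eef_pos": TCP position; "tcp_rot": TCP orientation; "contact_force": force on the tool from outside, world axes, zero at the start; "wrist_torque": the same for the moment, N m; "opening": opening from 0.0 (shut) to 1.0 (fully open); "grasp_force": force on a finger pad.
Only numpy, scipy, OpenCV 4.12 (cv2) and the standard library are available. Lean on these libraries where they do the work, as an engineer would, in place of code of your own. Each camera call takes 0.05 s, during which the arm holds its last target. There are 200 camera calls.

TASK

Two battery packs of a cordless hand blender sit on two charging cradles. The one locked home under its catch is charged: press the catch pad of that cradle so that the pack springs out, lift the pack off and stand it upright on the cork mat. The other pack only rests at the mouth of its rail: push it along the rail until its catch clicks and holds it.

Things in the scene. Friction and masses are not known exactly. Their poses are not given: they have to be found in the camera images.
- full_pack: charged battery pack, black block 70 (x) x 44 (y) x 50 mm high, 0.25 kg, at the start locked in a fixed white cradle. Origin: underside centre, 40 above the worktop; z up. Rail mouth at -x, catch at +x. A foot 58 wide at x +7 to +35 is held by rail lips: cannot lift while locked. Rail sides stand 12 above its underside, 38 to each side: grip across y above them. Top ridge 7 high, x +13 to +34
- full_pad (a point): centre of the top of the grey press pad (40 x 34 mm) of the catch that locks full_pack, 110 above the worktop; same axes as its cradle. Pressed down about 4 to 8 mm (4 to 9 N, then a hard stop) it lifts the catch tooth, and a 3 N spring plunger pushes full_pack about 43 mm towards -x within 1 s: there it can be lifted straight up
- empty_pack: second battery pack, same shape, size, origin and axes as full_pack (ridge end = +x). It rests on the rail of the other, equal cradle, 46 to 56 mm short of home, underside 40 above the worktop. Its near end face (x = -35 mm, 50 high) is free to be pushed towards +x
- empty_cradle: white cradle under empty_pack, fixed, 212 (x) x 80 (y) mm, rail floor 40 high; its grey catch reaches 110 high. Origin: under it, 100 mm from the mouth end, z up. Rail along x, mouth at -x. The pack is home and caught when its origin is 0 to 3 mm short of this origin along x; hard stop 2 mm past it. Plunger and catch resist the last 45 mm (10 N if pushed slowly); uncaught, the pack is pushed out again
- mat: flat cork mat, 150 (x) x 120 (y) x 6 mm high, fixed to the worktop. Origin: centre of its underside, z up
Not all that is in view belongs to the job. Leave any blue look-alike of the full_pack alone.

How it is judged (in metres and radians):
At the end, for the whole second after the job is handed in: The formerly resting pack is held home by its catch (within 6 mm of home along the rail, against the plunger); the charged pack stands upright (within 8 degrees) and still on the cork mat, its centre at least 20 mm in from the mat's edges (x of empty_pack in the frame of empty_cradle between -0.006 and 0.005 m and horizontal distance between empty_pack and empty_cradle below 0.009 m and z of empty_pack in the frame of empty_cradle below 0.044 m and x of full_pack in the frame of mat between -0.055 and 0.055 m and y of full_pack in the frame of mat between -0.04 and 0.04 m and z of full_pack in the frame of mat between 0.002 and 0.012 m and angle between full_pack's own z axis and vertical below 0.15 rad and linear speed of each of full_pack, empty_pack below 0.02 m/s); the robot touches nothing.
It also fails if it takes over 64 s, if anything falls off the work surface, if the arm or the gripper's body presses on something with over 40 N, if the wrist force passes 120 N, or if a joint passes its speed limit or range.

## Working session

There is one attempt and no reset: what is moved stays moved. The work goes in short steps, Python scripts to look and compute and a tool call to move; the robot and the scene stay as the last step left them, time stands still between calls to the robot, and variables do not carry over. Pictures are saved under pics/ and viewed, at most 13 in all, crops included, and the job is handed in when it is done.

Besides the shell and the picture viewer there is one more tool, called by a JSON object that holds its "fn" and its "kwargs", one argument or row to a line. carry_out: Moves the arm, as the interface text tells. Its arguments: {"type":"object","properties":{"delta_pos":{"type":"array","items":{"type":"array","items":{"type":"number"}}},"rot":{"type":"array","items":{"type":"array","items":{"type":"number"}}},"claw":{"type":"number"},"grip_force":{"type":"number"}},"required":["delta_pos","rot"]}

```bash
mkdir -p pics; ls; cat > h.py <<'E'
from rig import r
import numpy as np, cv2
from scipy.spatial.transform import Rotation as R
def ray(cam,u,v):
    c=r.camera_info(cam)
    d=np.array([(u-c['cx'])/c['fx'],(v-c['cy'])/c['fy'],1.])
    T=np.array(c['pose']) if 'pose' in c else tool()@np.array(c['hand_eye'])
    return T[:3,3],T[:3,:3]@d
def tool():
    s=r.sense();T=np.eye(4);T[:3,:3]=R.from_euler('xyz',s['tcp_rot']).as_matrix();T[:3,3]=s['eef_pos'];return T
def at(cam,u,v,z):
    o,d=ray(cam,u,v);return o+d*(z-o[2])/d[2]
def proj(cam,p):
    c=r.camera_info(cam);T=np.array(c['pose']) if 'pose' in c else tool()@np.array(c['hand_eye'])
    q=T[:3,:3].T@(np.array(p)-T[:3,3]);return c['fx']*q[0]/q[2]+c['cx'],c['fy']*q[1]/q[2]+c['cy']
E
python3 - <<'E'
from h import *
print(r.sense(), r.tips_ahead)
for c in ['top','side']:
    cv2.imwrite(f'pics/{c}0.png',r.grab_frame(c))
    i=r.camera_info(c);print(c,i['fx'],i['cx'],i['cy'],np.round(i['pose'],3).tolist())
    for t in ['full_pack','full_pad','empty_cradle','mat']:
        for d in r.recognise(t,c): print(t,np.round(d['box']),round(d['p'],2))
print(np.round(r.camera_info('wrist')['hand_eye'],3).tolist())
E
```

```text
pics
{'clock': 0.0, 'qpos': array([ 1.30863696e+00,  3.53688933e-01,  1.63412852e+00,  2.60492099e-05,
        1.15522728e+00, -2.40080641e-03]), 'qvel': array([ 0.00043674,  0.00106091, -0.00122993,  0.00038193, -0.00033544,
        0.00019169]), 'joint_efforts': array([ 4.32937741e-04, -6.05246902e+01, -3.42071164e+01,  1.17306822e-04,
        9.28144902e-03, -5.56058495e-06]), 'eef_pos': array([160.39686823, 603.56768143, 231.53862373]), 'tcp_rot': array([-3.14014064e+00, -2.73028666e-05,  2.88182354e+00]), 'contact_force': array([ 0.1465505 , -0.12231196,  0.07511431]), 'wrist_torque': array([-0.0118942 ,  0.02780596,  0.01216363]), 'grasp_force': 0.0, 'opening': 1.0017299669462414} 25.0
top 528.4244668390775 284.4030721200842 207.48799312290927 [[0.069, -0.975, 0.211, 217.241], [-0.998, -0.068, 0.015, -470.087], [0.0, -0.211, -0.977, 1392.559], [0.0, 0.0, 0.0, 1.0]]
full_pack [376. 227. 408. 259.] 0.58
full_pack [222. 210. 244. 246.] 0.55
full_pad [232. 180. 249. 222.] 0.77
empty_cradle [168. 166. 206. 255.] 0.61
mat [270. 184. 314. 244.] 0.66
side 522.241920266871 283.7719030657052 201.29725886684167 [[0.831, -0.203, 0.518, -124.494], [-0.556, -0.347, 0.756, -1357.168], [0.026, -0.916, -0.401, 596.328], [0.0, 0.0, 0.0, 1.0]]
full_pack [323. 282. 360. 326.] 0.91
full_pack [220. 194. 252. 222.] 0.59
full_pad [236. 182. 280. 197.] 0.63
empty_cradle [180. 162. 264. 220.] 0.87
mat [247. 230. 330. 267.] 0.56
[[-0.0, -0.951, -0.31, 79.136], [1.0, -0.0, -0.0, -0.183], [-0.0, -0.31, 0.951, -141.665], [0.0, 0.0, 0.0, 1.0]]
```

View pics/top0.png

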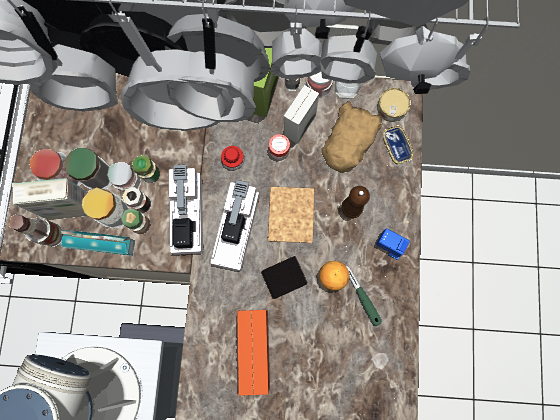

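View pics/side0.png

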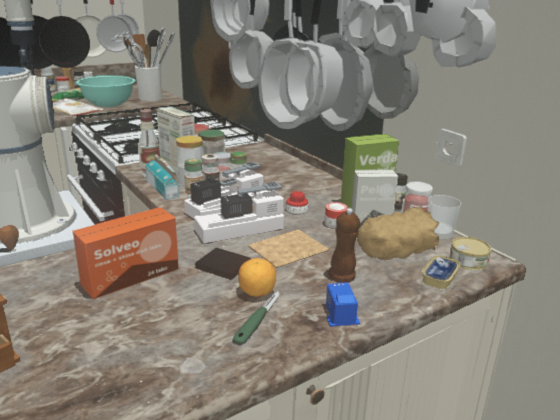

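Top view: two cradles at px (184,210) (left) and (235,225) (right), each with a black pack. The cork mat is at (291,214), a blue look-alike at (392,243), and a dark flat square at (284,277). I'll look at one close crop of both cradles to see which pack is locked.

```bash
python3 - <<'E'
from h import *
a=r.grab_frame('top')[155:280,155:325]; b=r.grab_frame('side')[155:275,170:340]
a=cv2.resize(a,(400,294),interpolation=cv2.INTER_CUBIC);b=cv2.resize(b,(400,294),interpolation=cv2.INTER_CUBIC)
a=cv2.resize(r.grab_frame('top')[155:280,155:325],None,fx=4.5,fy=4.5,interpolation=cv2.INTER_CUBIC)
cv2.imwrite('pics/c1.png',a)
for n,u,v in [('mat',291,214),('L mouth',186,252),('L far',180,168),('Rmouth',227,267),('Rfar',243,184)]: print(n,at('top',u,v,40 if n!='mat' else 6).round())
for t in ['full_pack','empty_cradle','full_pad','mat']:
  for d in r.cut_out(t,'top'):
    m=d['mask'].astype(np.uint8); q=max(cv2.findContours(m,0,1)[0],key=cv2.contourArea); print(t,round(d['p'],2),d['box'],cv2.minAreaRect(q),m.sum())
E
```

```text
mat [ 499. -468.    6.]
L mouth [ 374. -206.   40.]
L far [ 597. -165.   40.]
Rmouth [ 343. -314.   40.]
Rfar [ 564. -336.   40.]
full_pack 0.88 [221.4, 210.3, 246.6, 245.9] ((233.3823699951172, 227.47061157226562), (20.858062744140625, 29.346811294555664), 14.03624439239502) 497
full_pack 0.75 [377.2, 226.6, 408.0, 258.6] ((391.75384521484375, 243.43077087402344), (29.024124145507812, 22.57431983947754), 29.744882583618164) 601
empty_cradle 0.9 [167.0, 163.8, 202.6, 256.9] ((185.5, 209.5), (89.0, 33.0), 90.0) 2243
```

View pics/c1.png

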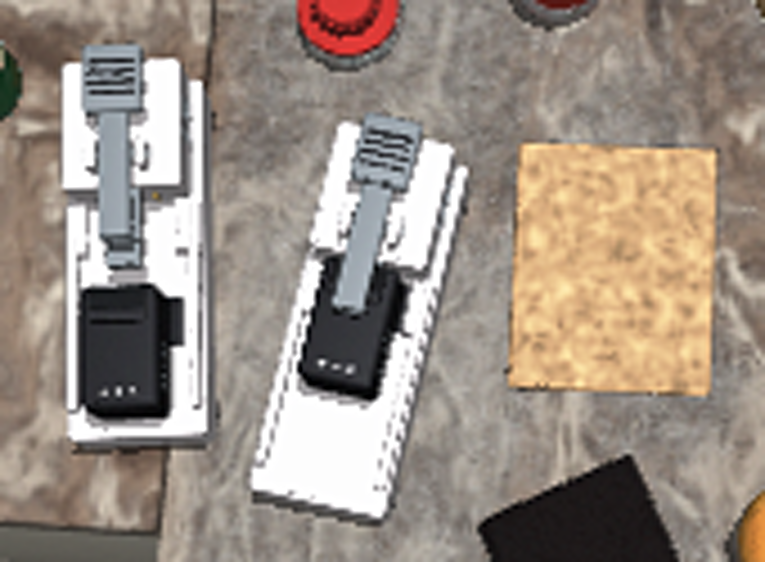

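The right cradle (px 235,225) has its pack under the catch tooth, so that one is full_pack. The left pack (px 183,232) stands clear of its catch, so it is empty_pack. The blue one stays untouched. I'll work out the poses from pixels next.

```bash
python3 - <<'E'
from h import *
P=lambda x,y,z: at('top',155+x/4.5,155+y/4.5,z)
# R
for n,pts in {'R':dict(pad=[(365,113),(422,122),(408,190),(351,183)],base=[(253,493),(383,515),(468,168)],packf=[(303,378),(372,392)]),
 'L':dict(pad=[(84,45),(144,45),(143,110),(84,112)],base=[(70,440),(212,445),(205,80)],packf=[(88,408),(166,400)],packb=[(82,292),(157,287)])}.items():
  pad=np.array([P(*p,110) for p in pts['pad']]);print(n,'pad',pad.mean(0).round(1), 'dims',[np.linalg.norm(pad[i]-pad[i-1]).round() for i in range(4)])
  print(' yaw pad',np.degrees(np.arctan2(*((pad[0]+pad[1]-pad[2]-pad[3])[[1,0]]))))
  b=[P(*p,z) for p,z in zip(pts['base'],(5,0,0))];d=b[2]-b[1];print(' base',np.round(b,1).tolist(),'yaw',np.degrees(np.arctan2(d[1],d[0])),np.linalg.norm(d))
  print(' packfront',np.mean([P(*p,88) for p in pts['packf']],0).round(1))
  if 'packb' in pts: print(' packback',np.mean([P(*p,90) for p in pts['packb']],0).round(1))
m=np.array([P(*p,6) for p in [(520,143),(717,149),(709,395),(509,386)]]);print('mat',m.mean(0),m.round().tolist())
E
```

```text
R pad [ 533.8 -339.   110. ] dims [np.float64(41.0), np.float64(32.0), np.float64(40.0), np.float64(32.0)]
 yaw pad -6.200968049438654
 base [[349.9, -268.4, 5.0], [342.8, -344.7, 0.0], [554.3, -377.7, 0.0]] yaw -8.864246618687572 214.0706707349907
 packfront [ 404.7 -321.2   88. ]
L pad [ 565.7 -183.   110. ] dims [np.float64(39.0), np.float64(34.0), np.float64(38.0), np.float64(33.0)]
 yaw pad 5.935116457308689
 base [[373.4, -158.3, 5.0], [376.8, -240.8, 0.0], [598.1, -213.9, 0.0]] yaw 6.944050781876203 223.00884835939672
 packfront [ 386.1 -206.1   88. ]
 packback [ 449.5 -195.3   90. ]
mat [ 498.50380337 -469.37685353    6.        ] [[570.0, -408.0, 6.0], [575.0, -526.0, 6.0], [426.0, -530.0, 6.0], [423.0, -413.0, 6.0]]
```

```bash
cat >> h.py <<'E'
def go(*pts,cmd=None):
    """pts: (x,y,z,yawdeg) -> delta rows in current tool axes"""
    T=tool() if cmd is None else cmd
    y0=np.degrees(np.arctan2(T[1,0],T[0,0]))
    for p in pts:
        d=T[:3,:3].T@(np.array(p[:3])-T[:3,3])/1000
        print('dp',d.round(4).tolist(),'rz',round(-((p[3]-y0+180)%360-180),1))
E
python3 -c "
from h import *
go((175,540,380,168),(330,150,400,172),(430,-260,400,172))"
```

```text
dp [-0.0304, -0.0582, -0.1477] rz -2.9
dp [-0.2804, -0.3953, -0.1677] rz -6.9
dp [-0.4824, -0.7658, -0.1677] rz -6.9
```

{"fn": "carry_out", "kwargs": {
  "delta_pos": [
    [-0.01, -0.02, -0.055],
    [-0.02, -0.04, -0.11],
    [-0.05, -0.08, -0.15],
    [-0.085, -0.125, -0.165],
    [-0.12, -0.175, -0.165],
    [-0.16, -0.225, -0.165],
    [-0.195, -0.275, -0.165],
    [-0.23, -0.325, -0.165]
  ],
  "rot": [
    [0, 0, -3],
    [0, 0, -7],
    [0, 0, -7],
    [0, 0, -7],
    [0, 0, -7],
    [0, 0, -7],
    [0, 0, -7],
    [0, 0, -7]
  ],
  "claw": 0.0
}}

```text
clock: 1.85
eef_pos: [299.6, 229.0, 397.5]
tcp_rot: [3.141, 0.001, 3.005]
contact_force: [1.1, 0.1, -0.1]
opening: 0.002
grasp_force: 0.0
```

```bash
python3 -c "
from h import *
s=r.sense();print(s['clock'],s['eef_pos'],np.degrees(s['tcp_rot']),r.tips_ahead,s['qpos'])
go((330,150,400,172),(430,-260,400,172))"
```

```text
1.85 [299.5597726  229.01562519 397.54897292] [1.79963690e+02 5.54514072e-02 1.72150028e+02] 25.0 [ 6.48957928e-01 -1.91624501e-01  1.87250948e+00 -2.38340886e-04
  1.45957535e+00 -7.84804523e-01]
dp [-0.0409, -0.0741, -0.0025] rz 0.2
dp [-0.196, -0.4666, -0.0026] rz 0.2
```

{"fn": "carry_out", "kwargs": {
  "delta_pos": [
    [-0.028, -0.055, 0],
    [-0.053, -0.11, 0],
    [-0.078, -0.168, 0],
    [-0.1, -0.228, 0],
    [-0.125, -0.285, 0],
    [-0.15, -0.345, 0],
    [-0.175, -0.405, 0],
    [-0.196, -0.46, 0]
  ],
  "rot": [
    [0, 0, 0],
    [0, 0, 0],
    [0, 0, 0],
    [0, 0, 0],
    [0, 0, 0],
    [0, 0, 0],
    [0, 0, 0],
    [0, 0, 0]
  ]
}}

```text
clock: 2.85
eef_pos: [429.8, -250.9, 397.5]
tcp_rot: [-3.142, 0.001, 3.003]
contact_force: [1.3, 0.7, -0.2]
opening: -0.004
grasp_force: 0.0
```

```bash
python3 - <<'E'
from h import *
s=r.sense();print(s['clock'],s['eef_pos'],s['qpos'])
f=r.grab_frame('wrist');cv2.imwrite('pics/w1.png',f)
np.save('w1T.npy',tool())
for t in ['full_pack','empty_cradle','full_pad']:
  for d in r.recognise(t,'wrist'): print(t,d)
E
```

```text
2.85 [ 429.78734232 -250.87380718  397.49745445] [-5.31595623e-01  2.63806789e-02  1.67570169e+00  3.25324176e-04
  1.43870979e+00 -1.96424955e+00]
full_pack {'box': [206.0, 144.4, 251.2, 204.9], 'p': 0.6}
empty_cradle {'box': [283.3, 100.2, 369.0, 274.5], 'p': 0.71}
empty_cradle {'box': [97.7, 161.6, 196.0, 261.2], 'p': 0.48}
full_pad {'box': [212.6, 180.9, 240.6, 265.1], 'p': 0.85}
```

View pics/w1.png

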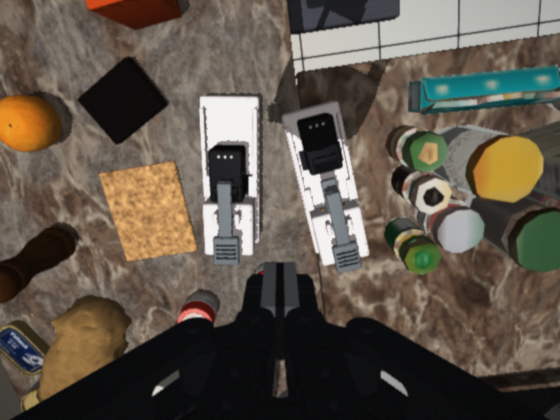

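The wrist view shows the right-hand (full) cradle at px (230,175) with pad (227,250). The empty cradle is at (325,185) with pad (346,258), and the mat is at (148,210). One enlarged crop will give the corner pixels.

```bash
python3 - <<'E'
from h import *
f=cv2.imread('pics/w1.png')[88:276,190:380]
cv2.imwrite('pics/c2.png',cv2.resize(f,None,fx=3.15,fy=3.15,interpolation=cv2.INTER_CUBIC))
E
```

```text
(no output)
```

View pics/c2.png

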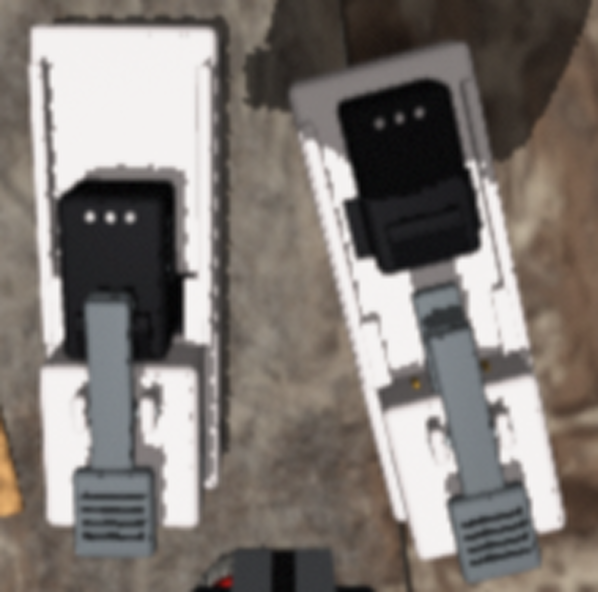

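```bash
python3 - <<'E'
from h import *
T=np.load('w1T.npy')
import h; h.tool=lambda:T
P=lambda x,y,z: at('wrist',190+x/3.15,88+y/3.15,z)
M=lambda l,z: np.array([P(*p,z) for p in l])
for n,mo,pad,sides in [('full',[(33,28),(215,28)],[(77,470),(153,468),(157,555),(76,555)],[(62,195),(172,185)]),
   ('empty',[(293,88),(467,44)],[(450,498),(528,484),(540,565),(463,582)],[(343,100),(443,82)])]:
  m=M(mo,40);p=M(pad,110);c=m.mean(0);q=p.mean(0);d=(q-c)[:2];w=m[0]-m[1]
  yw=np.arctan2(d[1],d[0]);o=c[:2]+100*np.array([np.cos(yw),np.sin(yw)])
  pk=M(sides,88).mean(0)
  print(n,'mouth',c.round(1),np.linalg.norm(w).round(1),'perp yaw',np.degrees(np.arctan2(w[1],w[0]))+0,'pad',q.round(1),'yaw',np.degrees(yw).round(2),'L',np.linalg.norm(d).round(1),'origin',o.round(1),'packnear',pk.round(1))
  print('  pack local',(R.from_euler('z',-yw).as_matrix()@(pk-np.r_[o,0])).round(1))
m=np.array([at('wrist',u,v,6) for u,v in [(100,173),(177,162),(196,249),(127,260)]]);print('mat',m.mean(0).round(1),m.round().tolist())
E
```

```text
full mouth [ 347.9 -314.3   40. ] 76.7 perp yaw -98.0068885245172 pad [ 536.8 -343.   110. ] yaw -8.65 L 191.1 origin [ 446.7 -329.3] packnear [ 408.4 -321.7   88. ]
  pack local [-39.    1.8  88. ]
empty mouth [ 378.2 -209.5   40. ] 75.7 perp yaw -84.22052282068208 pad [ 567.7 -187.9  110. ] yaw 6.51 L 190.7 origin [ 477.6 -198.1] packnear [ 385.7 -208.9   88. ]
  pack local [-92.5  -0.2  88. ]
mat [ 501.  -473.7    6. ] [[428.0, -533.0, 6.0], [428.0, -414.0, 6.0], [572.0, -416.0, 6.0], [575.0, -532.0, 6.0]]
```

```bash
python3 -c "
from h import *
go((530,-338,300,172),(536,-341,160,171.5))"
```

```text
dp [-0.1121, -0.0737, 0.0966] rz -0.0
dp [-0.1186, -0.076, 0.2366] rz 0.5
```

{"fn": "carry_out", "kwargs": {
  "delta_pos": [
    [-0.04, -0.026, 0.03],
    [-0.08, -0.052, 0.06],
    [-0.112, -0.074, 0.097],
    [-0.118, -0.076, 0.15],
    [-0.118, -0.076, 0.195],
    [-0.118, -0.076, 0.23],
    [-0.118, -0.076, 0.25],
    [-0.118, -0.076, 0.25]
  ],
  "rot": [
    [0, 0, 0],
    [0, 0, 0],
    [0, 0, 0],
    [0, 0, 0.5],
    [0, 0, 0.5],
    [0, 0, 0.5],
    [0, 0, 0.5],
    [0, 0, 0.5]
  ]
}}

```text
clock: 4.05
eef_pos: [535.8, -338.9, 146.7]
tcp_rot: [3.141, -0.002, 2.996]
contact_force: [0.0, 0.4, -0.4]
opening: -0.0
grasp_force: 0.0
```

```bash
python3 -c "
from h import *
s=r.sense();print(s['eef_pos'],s['contact_force'])
f=r.grab_frame('wrist');g=r.grab_frame('top')
a=f[100:400,130:430];b=cv2.resize(g[160:285,160:325],None,fx=2.4,fy=2.4)
c=np.zeros((300,700,3),np.uint8);c[:,:300]=a;c[:,300:696]=b;cv2.imwrite('pics/c3.png',c)"
```

```text
[ 535.82750191 -338.92160325  146.70508864] [ 0.0366615   0.35148664 -0.35565808]
```

View pics/c3.png

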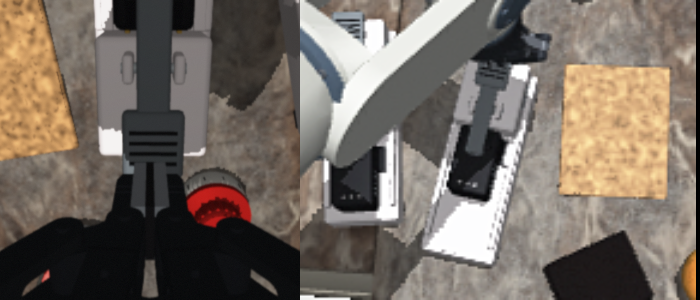

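The fingertips (crop px 153,165) are over the pad and laterally centred. Pressing now.

{"fn": "carry_out", "kwargs": {
  "delta_pos": [
    [0, 0, 0.008],
    [0, 0, 0.012],
    [0, 0, 0.015],
    [0, 0, 0.017],
    [0, 0, 0.018],
    [0, 0, 0.018],
    [0, 0, 0.018],
    [0, 0, 0.018]
  ],
  "rot": [
    [0, 0, 0],
    [0, 0, 0],
    [0, 0, 0],
    [0, 0, 0],
    [0, 0, 0],
    [0, 0, 0],
    [0, 0, 0],
    [0, 0, 0]
  ]
}}

```text
clock: 5.15
eef_pos: [536.2, -340.1, 129.4]
tcp_rot: [-3.142, 0.0, 2.995]
contact_force: [-0.2, -0.4, -0.5]
opening: 0.001
grasp_force: 0.0
```

```bash
python3 -c "
from h import *
s=r.sense();print(s['eef_pos'],s['contact_force'])
g=r.grab_frame('top')
print([ (d['box'],d['p']) for d in r.recognise('full_pack','top')])
cv2.imwrite('pics/x4.png',g)
b=g[160:275,200:260];print(proj('top',(408,-322,88)),proj('top',(366,-316,88)))
h=cv2.cvtColor(b,6); print([int(x) for x in h[:, 25]])"
```

```text
[ 536.17238386 -340.09934433  129.37676736] [-0.22693811 -0.36888818 -0.48384395]
[([222.5, 208.7, 246.3, 246.3], 0.77), ([375.7, 228.4, 409.3, 260.7], 0.61)]
(np.float64(230.42812590488808), np.float64(239.2695514784004)) (np.float64(226.47639479224205), np.float64(255.8546650971447))
[237, 237, 237, 236, 237, 237, 237, 238, 240, 241, 197, 84, 91, 93, 94, 94, 94, 94, 95, 94, 94, 94, 94, 95, 94, 95, 95, 95, 95, 94, 93, 92, 95, 116, 69, 81, 87, 91, 89, 87, 78, 106, 128, 157, 154, 161, 164, 166, 162, 146, 105, 100, 145, 161, 164, 162, 165, 121, 125, 42, 4, 10, 10, 18, 17, 49, 52, 52, 51, 18, 20, 22, 23, 21, 19, 50, 26, 23, 18, 12, 10, 86, 170, 163, 160, 157, 183, 255, 255, 255, 254, 253, 253, 253, 253, 253, 253, 253, 253, 253, 253, 253, 253, 254, 255, 255, 253, 90, 79, 75, 174, 174, 175, 162, 164]
```

```bash
python3 -c "
from h import *
f=r.grab_frame('wrist');T=tool()
print(T[:3,3],proj('wrist',T[:3,3]+[0,0,-25]),proj('wrist',(536,-341,110)))
cv2.imwrite('pics/c5.png',cv2.resize(f[150:330,190:390],None,fx=3,fy=3))"
```

```text
[ 536.16889371 -340.10237963  129.37514287] (np.float64(279.9486932586893), np.float64(256.3105163004065)) (np.float64(278.12104122968634), np.float64(261.1512739772363))
```

View pics/c5.png

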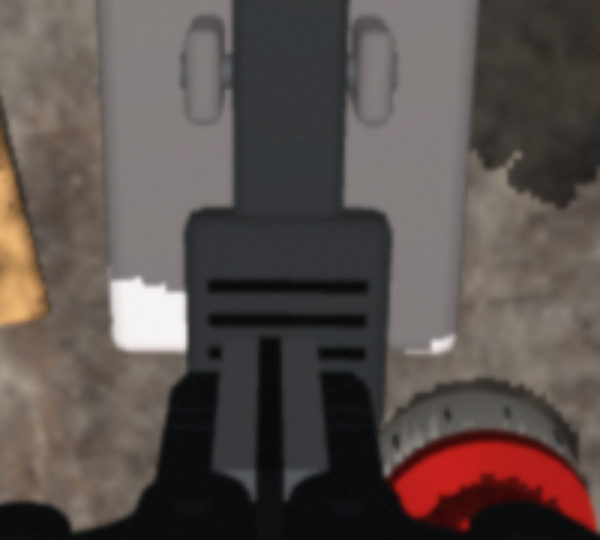

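No contact yet: the force is zero and the tips are still short of the pad. I'll keep descending slowly and watch the force.

{"fn": "carry_out", "kwargs": {
  "delta_pos": [
    [0, 0, 0.001],
    [0, 0, 0.002],
    [0, 0, 0.003],
    [0, 0, 0.004],
    [0, 0, 0.004]
  ],
  "rot": [
    [0, 0, 0],
    [0, 0, 0],
    [0, 0, 0],
    [0, 0, 0],
    [0, 0, 0]
  ]
}}

```text
clock: 5.92
eef_pos: [536.0, -340.0, 125.2]
tcp_rot: [3.142, -0.0, 2.995]
contact_force: [0.7, 0.8, -0.1]
opening: 0.002
grasp_force: 0.0
```

```bash
python3 -c "
from h import *
f=r.grab_frame('wrist')
for u,v in [(253,220),(320,220),(286,263)]: print(at('wrist',u,v,110).round(1))
s=r.sense();print(s['contact_force'],s['wrist_torque'],s['eef_pos'])
T=tool()
for dx in(-11,0):
  for z in (25,15,10): print(dx,z,proj('wrist',T[:3,3]+[dx,0,-z]))
"
```

```text
[ 511.3 -349.1  110. ]
[ 515.9 -318.3  110. ]
[ 535.5 -337.   110. ]
[-0.00393847  0.1627028  -0.1430887 ] [-0.04119213  0.02385351  0.02080141] [ 536.10289624 -340.06529566  125.24954676]
-11 25 (np.float64(276.7497812493375), np.float64(236.55843743049618))
-11 15 (np.float64(276.5957139151613), np.float64(244.55969937911289))
-11 10 (np.float64(276.5120372673016), np.float64(248.90532385614605))
0 25 (np.float64(279.9448398875019), np.float64(256.3201499367257))
0 15 (np.float64(279.96884723388536), np.float64(265.2486185656289))
0 10 (np.float64(279.98186533563705), np.float64(270.09012462969247))
```

{"fn": "carry_out", "kwargs": {
  "delta_pos": [
    [0, 0, 0.0015],
    [0, 0, 0.003],
    [0, 0, 0.0045],
    [0, 0, 0.006],
    [0, 0, 0.007],
    [0, 0, 0.007]
  ],
  "rot": [
    [0, 0, 0],
    [0, 0, 0],
    [0, 0, 0],
    [0, 0, 0],
    [0, 0, 0],
    [0, 0, 0]
  ]
}}

```text
clock: 6.72
eef_pos: [536.1, -340.0, 118.2]
tcp_rot: [3.142, -0.0, 2.995]
contact_force: [0.6, -0.4, 0.0]
opening: 0.005
grasp_force: 0.0
```

```bash
python3 -c "
from h import *
f=r.grab_frame('wrist')
a=cv2.imread('pics/w1.png')
cv2.imwrite('pics/c6.png',np.hstack([cv2.resize(f[130:330,190:390],None,fx=2,fy=2),cv2.resize(a[200:400,190:390],None,fx=1.9,fy=2)]))
s=r.sense();print(s['contact_force'],s['wrist_torque'],s['eef_pos'],r.camera_info('wrist')['fx'],r.camera_info('wrist')['cy'])
"
```

```text
[0.22693015 0.11184023 1.1400451 ] [ 0.05235452 -0.03294139  0.01916327] [ 536.10788513 -340.07707383  118.25325906] 358.1551801620561 210.23726388841717
```

View pics/c6.png

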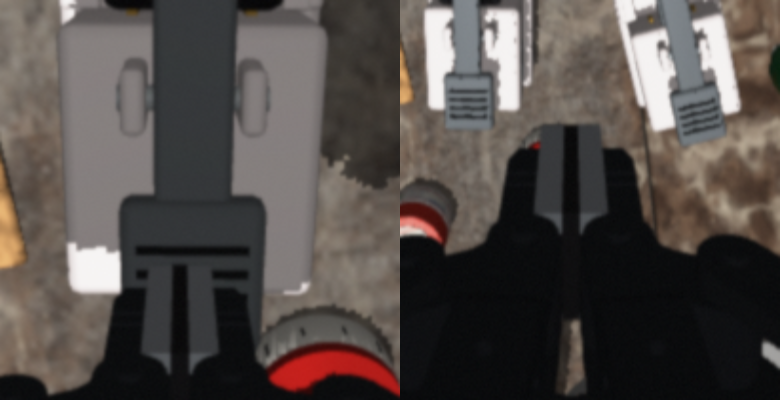

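The force is about 1 N at most, so contact may be just starting. I'll go down a little further in 1 mm steps.

{"fn": "carry_out", "kwargs": {
  "delta_pos": [
    [0, 0, 0.001],
    [0, 0, 0.002],
    [0, 0, 0.003],
    [0, 0, 0.004],
    [0, 0, 0.004]
  ],
  "rot": [
    [0, 0, 0],
    [0, 0, 0],
    [0, 0, 0],
    [0, 0, 0],
    [0, 0, 0]
  ]
}}

```text
clock: 7.4
eef_pos: [536.1, -340.0, 114.2]
tcp_rot: [3.142, -0.0, 2.995]
contact_force: [-0.9, -0.1, -0.1]
opening: -0.002
grasp_force: 0.0
```

```bash
python3 -c "
from h import *
f=r.grab_frame('wrist');g=r.grab_frame('top')
s=r.sense();print(s['contact_force'],s['wrist_torque'],s['eef_pos'])
print([ (d['box'],d['p']) for d in r.recognise('full_pack','top')])
"
```

```text
[-0.20584301  0.27167793  0.03125796] [0.00370712 0.00631169 0.01093531] [ 536.12310205 -340.07366357  114.28128837]
[([374.3, 224.6, 409.3, 258.2], 0.92), ([225.0, 210.7, 244.9, 245.8], 0.73)]
```

{"fn": "carry_out", "kwargs": {
  "delta_pos": [
    [0, 0, 0.0015],
    [0, 0, 0.003],
    [0, 0, 0.0045],
    [0, 0, 0.005]
  ],
  "rot": [
    [0, 0, 0],
    [0, 0, 0],
    [0, 0, 0],
    [0, 0, 0]
  ]
}}

```text
clock: 8.05
eef_pos: [536.7, -340.2, 109.6]
tcp_rot: [-3.141, 0.001, 2.995]
contact_force: [2.3, 0.7, 3.7]
opening: 0.003
grasp_force: 2.0
```

```bash
python3 -c "
from h import *
f=r.grab_frame('wrist')
s=r.sense();print(s['contact_force'],s['wrist_torque'],s['eef_pos'])
cv2.imwrite('pics/x7.png',f)
g=cv2.cvtColor(f,6);print(g[215:300,283].tolist());print(g[215:300,305].tolist());print(g[235,230:340].tolist())
"
```

```text
[1.46657114 0.86958016 2.93838123] [ 0.06369323 -0.2884624  -0.05996547] [ 536.67761305 -340.22477063  109.62394972]
[56, 56, 55, 54, 55, 55, 54, 54, 55, 53, 57, 54, 54, 55, 54, 54, 55, 55, 55, 54, 53, 49, 45, 47, 50, 53, 53, 54, 53, 54, 54, 53, 54, 54, 54, 53, 54, 55, 54, 54, 55, 54, 53, 53, 43, 29, 16, 21, 28, 31, 32, 32, 29, 27, 28, 28, 27, 28, 28, 28, 29, 29, 27, 26, 26, 23, 23, 22, 21, 24, 23, 21, 23, 23, 23, 20, 18, 17, 18, 17, 17, 18, 18, 18, 17]
[49, 50, 50, 49, 50, 50, 49, 49, 49, 48, 49, 48, 50, 50, 48, 48, 48, 48, 47, 46, 43, 43, 43, 47, 50, 52, 53, 53, 53, 54, 54, 53, 53, 53, 53, 54, 54, 53, 53, 53, 53, 52, 54, 52, 45, 29, 14, 9, 12, 22, 38, 50, 53, 53, 54, 52, 47, 34, 17, 13, 11, 13, 14, 11, 12, 12, 13, 10, 13, 14, 15, 15, 15, 13, 15, 12, 13, 17, 15, 13, 12, 13, 12, 14, 13]
[129, 130, 130, 131, 131, 130, 131, 131, 130, 130, 130, 130, 131, 131, 130, 130, 130, 130, 129, 117, 79, 48, 38, 37, 39, 39, 40, 40, 38, 39, 39, 40, 39, 39, 40, 40, 41, 43, 47, 50, 51, 53, 53, 54, 52, 53, 54, 53, 52, 52, 53, 53, 52, 53, 53, 53, 52, 52, 52, 53, 53, 51, 53, 52, 53, 53, 54, 51, 54, 54, 53, 54, 54, 52, 48, 43, 43, 41, 39, 40, 40, 39, 40, 39, 39, 39, 39, 39, 40, 40, 42, 50, 73, 108, 126, 130, 130, 130, 128, 129, 130, 130, 129, 130, 128, 129, 129, 130, 130, 128]
```

{"fn": "carry_out", "kwargs": {
  "delta_pos": [
    [0, 0, 0.001],
    [0, 0, 0.002],
    [0, 0, 0.003],
    [0, 0, 0.003]
  ],
  "rot": [
    [0, 0, 0],
    [0, 0, 0],
    [0, 0, 0],
    [0, 0, 0]
  ]
}}

```text
clock: 8.6
eef_pos: [536.3, -340.3, 106.3]
tcp_rot: [-3.141, 0.0, 2.995]
contact_force: [3.2, -0.8, 2.9]
opening: 0.003
grasp_force: 2.1
```

```bash
python3 -c "
from h import *
f=r.grab_frame('wrist');g=r.grab_frame('top')
s=r.sense();print(s['contact_force'],s['wrist_torque'],s['eef_pos'])
print([ (d['box'],d['p']) for d in r.recognise('full_pack','top')])
cv2.imwrite('pics/x8.png',f)
cv2.imwrite('pics/c8.png',np.hstack([cv2.resize(g[160:285,160:325],(396,300)),cv2.resize(r.grab_frame('side')[150:270,160:320],(400,300))]))
"
```

```text
[ 4.12808635 -1.35499139  3.76088662] [-0.20656818 -0.59094436 -0.01338633] [ 536.30104331 -340.28513045  106.33180433]
[([220.7, 222.6, 244.0, 257.5], 0.68), ([376.3, 229.2, 408.5, 259.0], 0.68)]
```

View pics/c8.png

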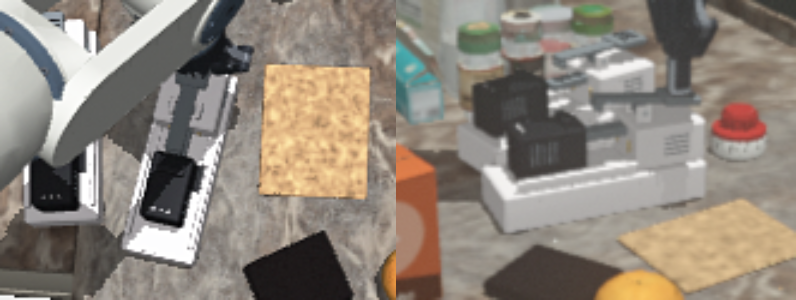

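The pack has sprung out (top box moved from 210–246 to 223–258). I'll hold briefly, then lift clear and open the gripper.

{"fn": "carry_out", "kwargs": {
  "delta_pos": [
    [0, 0, 0.001],
    [0, 0, 0.001],
    [0, 0, 0.001],
    [0, 0, -0.04],
    [0.04, -0.006, -0.09],
    [0.09, -0.012, -0.1],
    [0.13, -0.016, -0.1],
    [0.13, -0.016, -0.1]
  ],
  "rot": [
    [0, 0, 0],
    [0, 0, 0],
    [0, 0, 0],
    [0, 0, 0],
    [0, 0, 0],
    [0, 0, 0],
    [0, 0, 0],
    [0, 0, 0]
  ]
}}

```text
clock: 9.8
eef_pos: [401.4, -335.6, 205.5]
tcp_rot: [3.14, -0.004, 2.994]
contact_force: [0.1, -1.0, -1.0]
opening: 0.003
grasp_force: 0.0
```

{"fn": "carry_out", "kwargs": {
  "delta_pos": [
    [0, 0, 0],
    [0, 0, 0],
    [0, 0, 0]
  ],
  "rot": [
    [0, 0, 0],
    [0, 0, 0],
    [0, 0, 0]
  ],
  "claw": 0.085
}}

```text
clock: 10.18
eef_pos: [405.7, -336.8, 205.9]
tcp_rot: [3.141, -0.001, 2.996]
contact_force: [-0.3, 1.1, 0.0]
opening: 0.634
grasp_force: 0.0
```

```bash
python3 - <<'E'
from h import *
s=r.sense();print(s['clock'],s['eef_pos'],s['contact_force'],s['opening'])
f=r.grab_frame('wrist');g=r.grab_frame('top');np.save('w9T.npy',tool())
for c in('top','wrist'):
  for t in ('full_pack','full_pad'):
    for d in r.cut_out(t,c):
      m=d['mask'].astype(np.uint8);q=max(cv2.findContours(m,0,1)[0],key=cv2.contourArea);print(c,t,round(d['p'],2),np.round(d['box']),cv2.minAreaRect(q))
cv2.imwrite('pics/w9.png',cv2.resize(f,(800,600)))
E
```

```text
10.175 [ 405.70727212 -336.795689    205.89026008] [-0.25287418  1.0730926   0.04815034] 0.6336490813575997
top full_pack 0.61 [376. 226. 411. 260.] ((391.9000244140625, 243.7000274658203), (29.068883895874023, 21.913463592529297), 26.56505012512207)
top full_pack 0.56 [217. 238. 244. 260.] ((229.70004272460938, 246.60003662109375), (19.677398681640625, 25.491172790527344), 26.56505012512207)
top full_pad 0.51 [235. 182. 248. 193.] ((241.00003051757812, 186.0), (13.096923828125, 10.186494827270508), 14.03624439239502)
wrist full_pack 0.59 [266. 139. 339. 235.] ((302.010009765625, 186.80052185058594), (65.61802673339844, 97.7778549194336), 2.862405300140381)
wrist full_pad 0.56 [284. 252. 325. 384.] ((304.4525146484375, 317.9977722167969), (40.763336181640625, 129.71017456054688), 2.726311206817627)
```

View pics/w9.png

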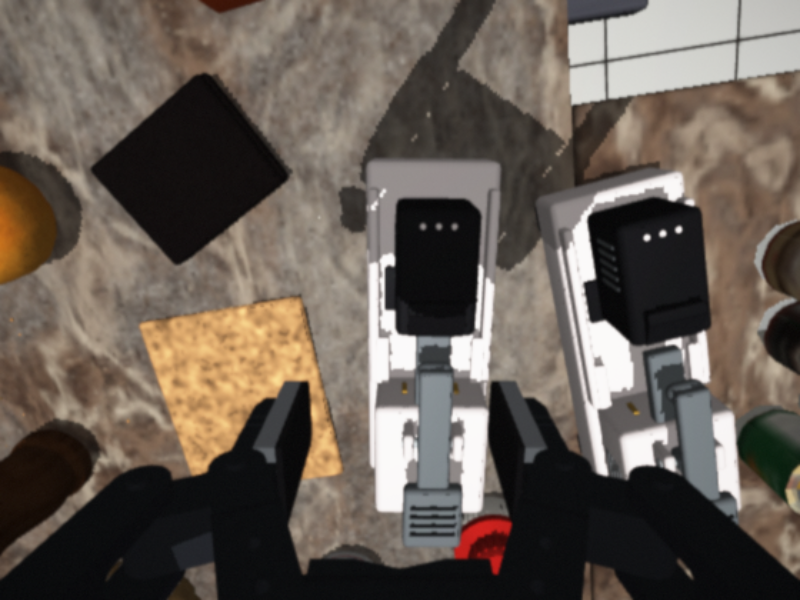

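The pack is released (picture px 437,265 of 800), clear of the tooth. The open fingertips at (308,383) and (490,383) show that the tips lie at about the reported TCP, which matches the contact at TCP z≈110. Next I'll locate the pack.

```bash
python3 - <<'E'
from h import *
import h
T=np.load('w9T.npy');cur=tool();h.tool=lambda:T
P=lambda x,y,z: at('wrist',x*.7,y*.7,z)
yw=np.radians(-8.4);u=np.array([np.cos(yw),np.sin(yw)]);n=np.array([-u[1],u[0]]);o=np.array([446.5,-329])
a=np.array([P(398,203,88),P(479,203,88)]);print('near',a.round(1).tolist(),np.linalg.norm(a[0]-a[1]))
side=np.array([P(397,250,90),P(479,250,90)]).mean(0);print(side)
for q in (a.mean(0),side): print('local',(q[:2]-o)@u,(q[:2]-o)@n)
m=np.array([P(*p,40) for p in [(366,160),(500,160)]]).mean(0);print('mouth local',(m[:2]-o)@u,(m[:2]-o)@n)
b=np.array([P(590,213,88),P(695,205,88)]);print('empty near',b.round(1).tolist())
pm=np.array([P(*p,6) for p in [(140,323),(300,295),(341,472)]]);print('mat',pm.round().tolist(), (pm[0]+pm[2])/2)
E
python3 - <<'E'
from h import *
go((405,-322,150,171.6),(405,-322,56,171.6))
E
```

```text
near [[360.0, -331.0, 88.0], [365.9, -290.7, 88.0]] 40.7137642137992
[ 386.33667783 -314.10751554   90.        ]
local -85.32687807551298 5.772389136829724
local -61.69344931360151 5.943882531898214
mouth local -103.92355588442987 5.637756502119455
empty near [[379.1, -235.6, 88.0], [382.7, -183.2, 88.0]]
mat [[427.0, -527.0, 6.0], [423.0, -410.0, 6.0], [572.0, -408.0, 6.0]] [ 499.43069044 -467.40319509    6.        ]
dp [0.0025, 0.0147, 0.0562] rz 0.0
dp [0.0024, 0.0147, 0.1502] rz 0.0
```

{"fn": "carry_out", "kwargs": {
  "delta_pos": [
    [0.006, 0.019, 0.03],
    [0.006, 0.019, 0.055],
    [0.006, 0.019, 0.055],
    [0.006, 0.019, 0.055],
    [0.006, 0.019, 0.055]
  ],
  "rot": [
    [0, 0, 0],
    [0, 0, 0],
    [0, 0, 0],
    [0, 0, 0],
    [0, 0, 0]
  ],
  "claw": 0.085
}}

```text
clock: 11.1
eef_pos: [402.7, -317.9, 152.4]
tcp_rot: [-3.141, 0.002, 2.995]
contact_force: [0.2, 0.5, 0.8]
opening: 0.995
grasp_force: 0.0
```

```bash
python3 - <<'E'
from h import *
s=r.sense();print(s['clock'],s['eef_pos'],np.degrees(s['tcp_rot'][2]),np.abs(s['qvel']).max(),s['opening'])
f=r.grab_frame('wrist');T=tool()
d=[x for x in r.cut_out('full_pack','wrist')]
for x in d:
  m=x['mask'];print(x['p'],np.round(x['box']))
  for v in range(int(x['box'][1])+4,int(x['box'][3]),12):
    c=np.where(m[v])[0]
    if len(c): 
      a=at('wrist',c[0],v,90);b=at('wrist',c[-1],v,90);ta=T[:3,:3].T@(a-T[:3,3]);tb=T[:3,:3].T@(b-T[:3,3]);print(v,c[0],c[-1],'tool y',ta[1].round(1),tb[1].round(1),'x',ta[0].round(1))
E
```

```text
11.1 [ 402.65463929 -317.92314825  152.38826628] 171.60367946481992 0.004932470598115149 0.9948505074122871
0.71 [241. 158. 323. 276.]
162 251 313 tool y -16.5 19.1 x 41.9
174 246 319 tool y -19.5 22.7 x 34.8
186 246 318 tool y -19.7 22.4 x 27.7
198 246 318 tool y -20.0 22.7 x 20.4
210 245 317 tool y -20.8 22.3 x 12.9
222 243 320 tool y -22.2 24.4 x 5.3
234 243 319 tool y -22.5 24.0 x -2.5
246 243 319 tool y -22.7 24.3 x -10.5
258 247 315 tool y -20.5 22.1 x -18.7
270 249 315 tool y -19.5 22.3 x -27.1
```

{"fn": "carry_out", "kwargs": {
  "delta_pos": [
    [0.006, 0.001, 0.03],
    [0.006, 0.001, 0.055],
    [0.006, 0.001, 0.075],
    [0.006, 0.001, 0.085],
    [0.006, 0.001, 0.09],
    [0.006, 0.001, 0.094],
    [0.006, 0.001, 0.094]
  ],
  "rot": [
    [0, 0, 0],
    [0, 0, 0],
    [0, 0, 0],
    [0, 0, 0],
    [0, 0, 0],
    [0, 0, 0],
    [0, 0, 0]
  ]
}}

```text
clock: 12.08
eef_pos: [396.4, -315.6, 57.5]
tcp_rot: [-3.141, 0.0, 2.995]
contact_force: [0.3, -0.2, -0.5]
opening: 0.997
grasp_force: 0.0
```

{"fn": "carry_out", "kwargs": {
  "delta_pos": [
    [0, 0, 0],
    [0, 0, 0],
    [0, 0, 0],
    [0, 0, 0],
    [0, 0, 0],
    [0, 0, 0]
  ],
  "rot": [
    [0, 0, 0],
    [0, 0, 0],
    [0, 0, 0],
    [0, 0, 0],
    [0, 0, 0],
    [0, 0, 0]
  ],
  "claw": 0.03,
  "grip_force": 40
}}

```text
clock: 12.82
eef_pos: [396.4, -315.6, 57.7]
tcp_rot: [-3.141, 0.001, 2.995]
contact_force: [-0.7, 0.0, 5.9]
opening: 0.508
grasp_force: 41.6
```

{"fn": "carry_out", "kwargs": {
  "delta_pos": [
    [0, 0, -0.02],
    [0, 0, -0.05],
    [0, 0, -0.09],
    [0, 0, -0.11],
    [0, 0, -0.11]
  ],
  "rot": [
    [0, 0, 0],
    [0, 0, 0],
    [0, 0, 0],
    [0, 0, 0],
    [0, 0, 0]
  ]
}}

```text
clock: 13.45
eef_pos: [396.8, -315.8, 168.3]
tcp_rot: [-3.14, 0.002, 2.995]
contact_force: [0.0, -0.4, -2.7]
opening: 0.51
grasp_force: 41.8
```

```bash
python3 - <<'E'
from h import *
s=r.sense();print(s['clock'],s['contact_force'],s['opening'],s['eef_pos'])
f=r.grab_frame('wrist')
print([(np.round(d['box']),d['p']) for d in r.recognise('full_pack','wrist')])
go((498,-469,167,171.6),(498,-469,40,171.6))
E
```

```text
13.45 [ 0.04378547 -0.44110876 -2.65796133] 0.5095992574718735 [ 396.80096152 -315.81911011  168.29337243]
[(array([216., 203., 344., 397.]), 0.94)]
dp [-0.1236, -0.1375, -0.0008] rz 0.0
dp [-0.1238, -0.1375, 0.1262] rz 0.0
```

Weight is felt (−2.7 N), so the pack is held. Carrying it to the mat.

{"fn": "carry_out", "kwargs": {
  "delta_pos": [
    [-0.03, -0.034, 0],
    [-0.062, -0.069, 0],
    [-0.093, -0.103, 0],
    [-0.123, -0.137, 0],
    [-0.123, -0.137, 0.03],
    [-0.123, -0.137, 0.075],
    [-0.123, -0.137, 0.11],
    [-0.123, -0.137, 0.125]
  ],
  "rot": [
    [0, 0, 0],
    [0, 0, 0],
    [0, 0, 0],
    [0, 0, 0],
    [0, 0, 0],
    [0, 0, 0],
    [0, 0, 0],
    [0, 0, 0]
  ]
}}

```text
clock: 14.55
eef_pos: [496.0, -467.0, 38.0]
tcp_rot: [3.138, -0.005, 2.995]
contact_force: [0.9, -0.3, -2.5]
opening: 0.509
grasp_force: 41.8
```

{"fn": "carry_out", "kwargs": {
  "delta_pos": [
    [0, 0, 0.006],
    [0, 0, 0.012],
    [0, 0, 0.015],
    [0, 0, 0.015]
  ],
  "rot": [
    [0, 0, 0],
    [0, 0, 0],
    [0, 0, 0],
    [0, 0, 0]
  ]
}}

```text
clock: 15.05
eef_pos: [498.2, -469.1, 27.9]
tcp_rot: [-3.141, 0.001, 2.995]
contact_force: [-0.4, 0.5, -3.2]
opening: 0.512
grasp_force: 41.8
```

{"fn": "carry_out", "kwargs": {
  "delta_pos": [
    [0, 0, 0.002],
    [0, 0, 0.004],
    [0, 0, 0.004]
  ],
  "rot": [
    [0, 0, 0],
    [0, 0, 0],
    [0, 0, 0]
  ]
}}

```text
clock: 15.42
eef_pos: [498.1, -469.1, 23.7]
tcp_rot: [-3.141, 0.0, 2.995]
contact_force: [-0.2, 1.5, 2.3]
opening: 0.507
grasp_force: 42.4
```

Contact (+2.3 N upward), so the pack is standing on the mat. Releasing it and rising.

{"fn": "carry_out", "kwargs": {
  "delta_pos": [
    [0, 0, 0],
    [0, 0, 0],
    [0, 0, 0],
    [0, 0, -0.02],
    [0, 0, -0.06],
    [0, 0, -0.11],
    [0, 0, -0.16],
    [0, 0, -0.18]
  ],
  "rot": [
    [0, 0, 0],
    [0, 0, 0],
    [0, 0, 0],
    [0, 0, 0],
    [0, 0, 0],
    [0, 0, 0],
    [0, 0, 0],
    [0, 0, 0]
  ],
  "claw": 0.075
}}

```text
clock: 16.42
eef_pos: [499.1, -470.0, 208.5]
tcp_rot: [-3.138, 0.005, 2.995]
contact_force: [-0.2, -1.0, -0.3]
opening: 0.879
grasp_force: 0.0
```

```bash
python3 - <<'E'
from h import *
s=r.sense();print(s['clock'],s['contact_force'],s['opening'],s['eef_pos'])
f=r.grab_frame('wrist')
for d in r.recognise('full_pack','wrist'):
  b=d['box'];print(np.round(b),d['p'],at('wrist',(b[0]+b[2])/2,(b[1]+b[3])/2,56).round(1))
go((300,-216,200,186.7),(300,-216,75,186.7))
E
```

```text
16.425 [-0.16785801 -0.97177594 -0.3280123 ] 0.8786880600386354 [ 499.12550618 -470.04205781  208.47504841]
[250. 144. 310. 231.] 0.83 [ 495.5 -469.5   56. ]
[  1. 137.  36. 199.] 0.66 [ 447.8 -681.6   56. ]
dp [0.2339, 0.2222, 0.0052] rz -15.1
dp [0.2344, 0.2225, 0.1302] rz -15.1
```

The full pack is upright and centred on the mat, at (495,−470). Next is the push on the empty pack.

```bash
python3 - <<'E'
from h import *
go((340,-211,200,186.7),(340,-211,60,186.7))
E
```

```text
dp [0.195, 0.2329, 0.0054] rz -15.1
dp [0.1956, 0.2334, 0.1454] rz -15.1
```

{"fn": "carry_out", "kwargs": {
  "delta_pos": [
    [0.035, 0.042, 0],
    [0.075, 0.09, 0],
    [0.115, 0.138, 0],
    [0.155, 0.186, 0],
    [0.195, 0.233, 0],
    [0.195, 0.233, 0.05],
    [0.195, 0.233, 0.1],
    [0.195, 0.233, 0.1]
  ],
  "rot": [
    [0, 0, -5],
    [0, 0, -10],
    [0, 0, -15],
    [0, 0, -15],
    [0, 0, -15],
    [0, 0, -15],
    [0, 0, -15],
    [0, 0, -15]
  ],
  "claw": 0.0
}}

```text
clock: 17.52
eef_pos: [335.7, -207.8, 100.2]
tcp_rot: [3.136, -0.007, -3.026]
contact_force: [0.8, 0.3, 0.1]
opening: -0.001
grasp_force: 0.0
```

```bash
python3 - <<'E'
from h import *
s=r.sense();print(s['clock'],s['contact_force'],s['opening'],s['eef_pos'],np.degrees(s['tcp_rot']))
f=r.grab_frame('wrist');T=tool()
for x in r.cut_out('full_pack','wrist'):
  m=x['mask'];print(x['p'],np.round(x['box']))
  for v in range(int(x['box'][1])+4,int(x['box'][3]),12):
    c=np.where(m[v])[0]
    if len(c): 
      a=at('wrist',c[0],v,90);b=at('wrist',c[-1],v,90);ta=T[:3,:3].T@(a-T[:3,3]);tb=T[:3,:3].T@(b-T[:3,3]);print(v,c[0],c[-1],'tool y',ta[1].round(1),tb[1].round(1),'x',ta[0].round(1))
go((340,-211,52,186.7))
E
```

```text
17.525 [0.84906887 0.28757552 0.06606716] -0.0012245508548065927 [ 335.653986   -207.76935736  100.24244155] [ 179.67734825   -0.40556374 -173.37458314]
dp [-0.0014, -0.0015, 0.0513] rz -0.1
```

{"fn": "carry_out", "kwargs": {
  "delta_pos": [
    [0, 0, 0.03],
    [0, 0, 0.05],
    [0, 0, 0.05],
    [-0.012, 0, 0.05],
    [-0.02, 0, 0.05],
    [-0.026, 0, 0.05],
    [-0.026, 0, 0.05]
  ],
  "rot": [
    [0, 0, 0],
    [0, 0, 0],
    [0, 0, 0],
    [0, 0, 0],
    [0, 0, 0],
    [0, 0, 0],
    [0, 0, 0]
  ]
}}

```text
clock: 18.5
eef_pos: [365.6, -207.0, 53.6]
tcp_rot: [-3.141, 0.001, -3.025]
contact_force: [-0.3, -0.1, -0.2]
opening: 0.002
grasp_force: 0.0
```

```bash
python3 - <<'E'
from h import *
s=r.sense();print(s['clock'],s['contact_force'],s['eef_pos'],np.degrees(s['tcp_rot'][2]))
f=r.grab_frame('wrist');g=r.grab_frame('top');T=tool()
for c in ('wrist','top'):
  for d in r.recognise('empty_pack',c): print(c,np.round(d['box']),d['p'])
u=np.array([np.cos(np.radians(6.7)),np.sin(np.radians(6.7))])
print('local',(s['eef_pos'][:2]-[476.3,-194.8])@u,(s['eef_pos'][:2]-[476.3,-194.8])@[-u[1],u[0]])
E
```

```text
18.5 [-0.26150704 -0.05193033 -0.24487807] [ 365.55742105 -206.97011848   53.58413553] -173.34760046297473
wrist [272. 306. 338. 397.] 0.62
top [171. 220. 198. 245.] 0.58
local -111.40617576258735 0.8334138428860935
```

{"fn": "carry_out", "kwargs": {
  "delta_pos": [
    [-0.006, 0, 0],
    [-0.012, 0, 0],
    [-0.018, 0, 0],
    [-0.024, 0, 0],
    [-0.03, 0, 0],
    [-0.036, 0, 0],
    [-0.042, 0, 0],
    [-0.046, 0, 0]
  ],
  "rot": [
    [0, 0, 0],
    [0, 0, 0],
    [0, 0, 0],
    [0, 0, 0],
    [0, 0, 0],
    [0, 0, 0],
    [0, 0, 0],
    [0, 0, 0]
  ]
}}

```text
clock: 19.7
eef_pos: [409.2, -201.2, 53.0]
tcp_rot: [3.14, -0.003, -3.026]
contact_force: [-8.3, -3.3, 6.7]
opening: 0.002
grasp_force: 4.7
```

{"fn": "carry_out", "kwargs": {
  "delta_pos": [
    [-0.003, 0, 0],
    [-0.006, 0, 0],
    [-0.009, 0, 0],
    [-0.012, 0, 0],
    [-0.014, 0, 0],
    [-0.014, 0, 0]
  ],
  "rot": [
    [0, 0, 0],
    [0, 0, 0],
    [0, 0, 0],
    [0, 0, 0],
    [0, 0, 0],
    [0, 0, 0]
  ]
}}

```text
clock: 20.45
eef_pos: [423.3, -199.6, 53.0]
tcp_rot: [3.14, -0.003, -3.026]
contact_force: [-5.9, -1.3, 3.8]
opening: 0.001
grasp_force: 3.2
```

{"fn": "carry_out", "kwargs": {
  "delta_pos": [
    [-0.0015, 0, 0],
    [-0.003, 0, 0],
    [-0.0045, 0, 0],
    [-0.006, 0, 0],
    [-0.006, 0, 0]
  ],
  "rot": [
    [0, 0, 0],
    [0, 0, 0],
    [0, 0, 0],
    [0, 0, 0],
    [0, 0, 0]
  ]
}}

```text
clock: 21.08
eef_pos: [430.1, -199.1, 53.0]
tcp_rot: [3.141, -0.001, -3.026]
contact_force: [-2.6, -0.4, -0.9]
opening: -0.004
grasp_force: 1.6
```

```bash
python3 - <<'E'
from h import *
s=r.sense();print(s['clock'],s['contact_force'],s['eef_pos'])
r.grab_frame('top')
for d in r.cut_out('empty_pack','top'):
  m=d['mask'];print(np.round(d['box']),d['p'],m.sum())
E
```

```text
21.075 [-2.60865113 -0.44897148 -0.8602588 ] [ 430.12986525 -199.107575     53.03267716]
[187. 204. 199. 214.] 0.51 63
```

The force fell to about the plunger's 3 N, which suggests the catch clicked. One more small nudge to feel the stop.

{"fn": "carry_out", "kwargs": {
  "delta_pos": [
    [-0.001, 0, 0],
    [-0.002, 0, 0],
    [-0.002, 0, 0]
  ],
  "rot": [
    [0, 0, 0],
    [0, 0, 0],
    [0, 0, 0]
  ]
}}

```text
clock: 21.55
eef_pos: [430.9, -198.9, 53.0]
tcp_rot: [3.141, -0.003, -3.026]
contact_force: [-9.0, -3.3, 1.8]
opening: -0.003
grasp_force: 4.4
```

{"fn": "carry_out", "kwargs": {
  "delta_pos": [
    [-0.0015, 0, 0],
    [-0.003, 0, 0],
    [-0.003, 0, 0]
  ],
  "rot": [
    [0, 0, 0],
    [0, 0, 0],
    [0, 0, 0]
  ]
}}

```text
clock: 21.92
eef_pos: [430.9, -198.7, 52.9]
tcp_rot: [3.14, -0.008, -3.025]
contact_force: [-22.1, -10.3, 12.2]
opening: -0.001
grasp_force: 11.8
```

That is the hard stop: 22 N with no further motion. Backing off and lifting to check.

{"fn": "carry_out", "kwargs": {
  "delta_pos": [
    [0.01, 0, 0],
    [0.03, 0, 0],
    [0.06, 0, 0],
    [0.09, 0, 0],
    [0.09, 0, -0.05],
    [0.09, 0, -0.1],
    [0.06, 0, -0.16],
    [0.05, 0, -0.2]
  ],
  "rot": [
    [0, 0, 0],
    [0, 0, 0],
    [0, 0, 0],
    [0, 0, 0],
    [0, 0, 0],
    [0, 0, 0],
    [0, 0, 0],
    [0, 0, 0]
  ]
}}

```text
clock: 22.92
eef_pos: [386.7, -204.7, 256.1]
tcp_rot: [-3.14, 0.004, -3.026]
contact_force: [0.9, -0.3, -0.9]
opening: 0.0
grasp_force: 0.0
```

{"fn": "carry_out", "kwargs": {
  "delta_pos": [
    [0, 0, -0.03],
    [0, 0, -0.06],
    [0, 0, -0.06],
    [0, 0, -0.06]
  ],
  "rot": [
    [0, 0, 0],
    [0, 0, 0],
    [0, 0, 0],
    [0, 0, 0]
  ]
}}

```text
clock: 23.42
eef_pos: [385.1, -204.3, 312.5]
tcp_rot: [3.141, -0.0, -3.026]
contact_force: [-0.7, 1.2, -0.3]
opening: 0.006
grasp_force: 0.0
```

```bash
python3 - <<'E'
from h import *
s=r.sense();print(s['clock'],s['contact_force'],s['eef_pos'],np.abs(s['qvel']).max())
f=r.grab_frame('wrist');g=r.grab_frame('top');h=r.grab_frame('side')
for c in ('wrist','top','side'):
  for t in ('full_pack','full_pad','mat'):
    for d in r.recognise(t,c): print(c,t,np.round(d['box']),d['p'])
cv2.imwrite('pics/fin.png',np.hstack([cv2.resize(f[20:320,80:480],(400,300)),cv2.resize(h[150:270,160:320],(400,300))]))
E
```

```text
23.425 [-0.74676148  1.18858937 -0.33156849] [ 385.10758713 -204.33627903  312.52450605] 0.012930806306275074
wrist full_pack [ 30. 199.  92. 266.] 0.86
wrist full_pad [126. 218. 168. 314.] 0.84
wrist mat [ 22. 164. 120. 276.] 0.86
top full_pack [281. 194. 305. 228.] 0.78
top full_pack [167. 164. 203. 252.] 0.57
top full_pack [228. 181. 248. 225.] 0.43
top full_pad [230. 182. 247. 221.] 0.68
top mat [265. 184. 313. 244.] 0.96
side full_pack [270. 222. 306. 253.] 0.92
side full_pack [325. 283. 360. 323.] 0.79
side full_pad [236. 183. 281. 194.] 0.55
side mat [249. 237. 329. 268.] 0.58
side mat [235. 184. 282. 197.] 0.31
```

View pics/fin.png

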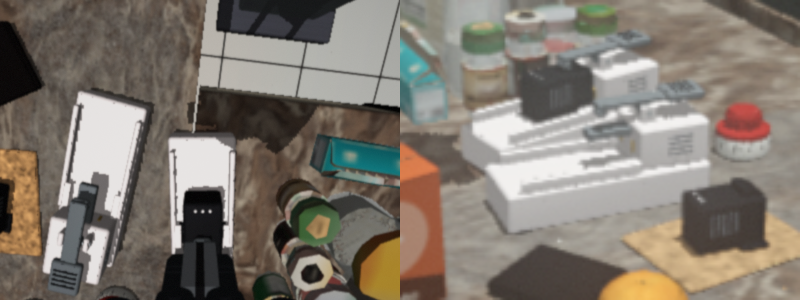

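In the final view the empty pack (left part, px 203,210) has stayed home under its catch more than a second after release. The full pack stands on the cork mat (right part, px 725,215), and the arm is clear.

```bash
python3 -c "
from rig import r
print(r.sign_off())"
```

```text
the job is handed in; nothing more can be done
None
```

The job is handed in, with no verdict shown yet: the charged pack stands upright near the centre of the cork mat, and the other pack is home and stayed put after the arm backed off.

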